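Drive home the loose cover screw of a desk power box

ROBOT

A 6-joint arm with a two-finger parallel gripper is mounted at the origin on the work surface. World frame = base frame: x ahead of the robot, y to its left, z up, the work surface at z = 0. Lengths are in m, angles in rad, forces in N, time in s.
With the tool pointing down it reaches from about 0.35 to 0.875 m from the base axis. Payload 4.2 kg.
Tool frame: the origin (TCP) lies between the finger pads; the fingertips stand 17 mm ahead of it and the grasp point (between the pads) lies 2 mm behind it; z points along the fingers, y is the line along which they close (so a half turn about z gives the same grasp; the last joint's range is limited). The gripper opens to 87 mm and grips with 3 to 60 N. Pads are 19 mm wide; open, the fingers measure 117 mm over their backs; the gripper's body (75 mm by 190 mm) begins 51 mm behind the grasp point.
Start: joints at [1.449, 0.385, 0.008, 0, -1.194, -0.259], TCP at [0.232, 0.58, 0.24] pointing down, gripper open.
Joint ranges: [-3.14, 3.14], [-1.21, 2.06], [-1.07, 1.41], [-3.16, 2.05], [-2.99, -0.16], [-3.1, 3.1]. Speed limits (rad/s): [2.79, 2.79, 3.14, 3.14, 3.14, 3.14].

INTERFACE

Orientations are given as a unit quaternion [w, x, y, z].
In Python, from plant import get_obs, optics, finish_job gives the robot as it stands.
- The arm moves only by the tool jog_arm, never from a script. Its arguments are lists of equal length, an entry for each row: "claw": the opening, from 0 (shut) to 1 (fully open); "offset": the shift along the tool's x, y, z in mm, a list of three; "roll": the turn about the tool's z in rad. A call has 1 to 5 rows; each row shifts and turns the commanded pose from where the row before left it, along the tool's axes as they then stand; what a row does not reach is not made up. A row lasts 1/8 s, in which the tool goes at most 62.5 mm and 10.7 degrees, less where a joint would pass 70% of its speed; a pose out of reach is approached as far as the arm can. A call is refused whole if a number of a shift passes 62.5 or a number of a turn 0.188, either way. A call with a gripper value outside its range is refused whole. The fingers move at their own pace and stop on an object; "grip_force" is the grip in N (left out, the last holds). Time passes only in rows, so rows that do not move let the fingers close. It gives the time, the measured TCP pose, the force, the opening and the grip force at its end, in the units of the state.
- get_obs(): the state, without advancing time (a new reading comes with each control period).
- optics.snapshot(name): name is "scene" or "top" or "wrist"; returns (picture, depth): 420x560x3 uint8, red, green, blue; 420x560 float32, m along the optical axis (not along the pixel's ray), 0 where there is no reading.
- optics.camera_params(name): a dict with "vertical_fov" (degrees; the focal length in pixels is half the picture's height over the tangent of half this angle, whatever the lens; pixels are square), "cx", "cy" (the principal point, pixels), "pose" (4x4, takes a point from camera to world coordinates); the wrist camera has in their place "mount" (4x4, takes a point from camera to tool coordinates, whose origin is the TCP and whose axes are the flange's). Camera axes: x right, y down, z forward; pixel columns grow to the right and rows downward; lengths in m; the calibration is good to about 2 mm. The wrist camera is an equidistant fisheye: a pixel r from the principal point sees the ray r / f radians off the axis. A picture is of the moment at which its call begins: read the wrist's pose just before it. camera_params takes no time and is no camera call.
- finish_job(): hands the job in; it is judged then, once.
The state is a dict: "time_s": time; "qpos": joint angles; "qvel": joint speeds; "joint_torque": joint torques, N m; "ee_pos": TCP position; "ee_rot": TCP orientation; "force": force on the tool from outside, world axes, zero at the start; "moment": the same for the moment, N m; "grip_width": finger opening in m; "grasp_force": force on a finger pad.
Only numpy, scipy, OpenCV 4.12 (cv2) and the standard library are available. Lean on these libraries where they do the work, as an engineer would, in place of code of your own. Each camera call takes 0.05 s, during which the arm holds its last target. There are 200 camera calls.

TASK

One of the two slotted screws that hold the lid of the power box on the desk is loose and stands proud. Take the flat screwdriver out of its stand, feel for the slot of the loose screw with a light touch so as not to score its head, seat the blade in it and, keeping the blade pressed lightly to the bottom of the slot as the screw sinks, turn the screw clockwise until it is fully home at its stop, without forcing it or touching the box with the hand. Then put the driver back upright in the hole of its stand, let go of it, and leave the other things on the desk where they are.

Things in the scene. Friction and masses are not known exactly. Their poses are not given: they have to be found in the camera images.
- driver_grip (a point): Flat screwdriver with a black square handle, standing blade down in its stand. Handle 26 x 26 mm, 66 mm long, its flat faces square to this point's x and y axes; steel shank 8 mm thick; 104 mm long in all, 0.12 kg. This point is on its axis, near the middle of the handle, 75 mm above the blade's tip and 29 mm below the handle's top; z points up, from the tip to the handle.
- driver_tip (a point): Middle of the end edge of the driver's blade. The blade is 14 mm wide along x and 2.6 mm thick along y, z points up to the handle. The handle's square underside (shoulder) is 38 mm above the tip. In the stand the tip hangs 38 mm below the stand's top.
- stand_hole (a point): Centre of the mouth of the square hole (18 x 18 mm, 50 mm deep, straight down) in the top of the driver's stand, a fixed white block 70 x 70 mm, on an 84 mm foot, 70 mm high. The driver hangs in it with its handle's shoulder resting on the top. x and y are parallel to the hole's sides.
- hole_end (a point): Point on the lid's top, axes as the box: the -x end of the 20 mm elongated hole in which the loose screw floats. The screw's axis is at y = 0, from 2.5 to 17.5 mm towards +x but not near the middle; just where is not measured and does not matter (10 N sideways shifts it). A grey recess 56 x 36 mm, centred 10 mm towards +x, surrounds the hole.
- screw (a joint): Angle q of the loose screw, rad; grows clockwise seen from above; starts at 0.3 to 0.7, hard stop (home) at 1.57, friction 0.11 N m. Its slot lies along the box's x axis turned 1.57 - q counter-clockwise. Heights over the lid: slot floor 8 - 3.18 q mm, head top 14 - 3.18 q mm (it sinks as it turns). The blade has 0.1 rad of play either way in the slot, so the driver turns farther than the screw.
- box: Power box, fixed: grey, white lid, 114 (x) by 204 (y) mm, 55 mm high; origin mid underside. The loose screw is at y = -65 mm; one of the same look, home and fixed, at x = 0, y = +65 mm, its slot along x. Both: round steel head 32 mm across, one slot right across it, 4.2 mm wide, 6 mm deep.
- mug: White mug, 72 mm across, 80 mm high, with a handle; bystander. Origin at the middle of its foot.
- notes: Yellow block of notes 76 x 76 x 40 mm; bystander. Origin at the middle of its underside.
- thermos: White flask 68 mm across, 190 mm high; bystander. Origin at the middle of its foot.
- mouse: Black round mouse 64 mm across, 36 mm high; bystander. Origin at the middle of its underside.
- phone: Black phone 75 x 155 x 9 mm lying flat; bystander. Origin at the middle of its underside.
- stapler: Blue and black stapler 36 x 130 mm, 43 mm high; bystander. Origin at the middle of its underside.
- driver: The whole driver; its origin and axes are those of point driver_tip.
Things that resemble listed ones, but are neither listed nor needed, are in the scene too. What is shaped like the driver but orange, purple or yellow is not meant.

How it is judged:
On the way, in this order (a step that is already met when the one before it is completed fails the run):
1. the driver's blade is seated in the slot of the loose screw, down to its floor within about 2 mm, with the screw not yet home (x of driver_tip in the frame of hole_end between -0.002 and 0.022 m and y of driver_tip in the frame of hole_end between -0.006 and 0.006 m and z of driver_tip in the frame of hole_end between 0.004 and 0.0085 m and value of joint screw below 1.2 rad), for 0.2 s.
2. the screw is home, within 0.07 rad of its stop, with the blade still seated in its slot (within about 2 mm of its floor) (x of driver_tip in the frame of hole_end between -0.002 and 0.022 m and y of driver_tip in the frame of hole_end between -0.006 and 0.006 m and z of driver_tip in the frame of hole_end between 0.001 and 0.0052 m and value of joint screw above 1.5 rad), for 0.2 s.
At the end, for the whole second after the job is handed in: the loose screw is home (angle above 1.5 rad); the driver stands upright (within 0.08 rad) in its stand's hole, its shoulder down on the stand (tip at least 35 mm below the mouth), released and at rest (value of joint screw above 1.5 rad and angle between driver_tip's own z axis and vertical below 0.08 rad and horizontal distance between driver_tip and stand_hole below 0.008 m and z of driver_tip in the frame of stand_hole below -0.035 m and linear speed of driver below 0.02 m/s and contact force between the fingers and driver below 0.1 N); the robot touches nothing.
It fails at once if the screw turns with the blade some 3 mm or more above the floor of its slot, half-way out of it ((velocity of joint screw above 0.15 rad/s or velocity of joint screw below -0.15 rad/s) and (z of driver_tip in the frame of hole_end above 0.0103 m or (value of joint screw above 1 rad and z of driver_tip in the frame of hole_end above 0.008 m) or (value of joint screw above 1.3 rad and z of driver_tip in the frame of hole_end above 0.0072 m))).
It fails at once if the driver presses with more than 20 N on the head of the screw while the blade is not in the slot (contact force between driver and box above 20 N and z of driver_tip in the frame of hole_end above 0.0105 m).
It fails at once if the driver bears on the screw or the box with more than 55 N, pressing and turning together (contact force between driver and box above 55 N).
It fails at once if the fingers or the arm touch the box or its screws (contact force between any of the fingers, the arm and box above 1 N).
It fails at once if a bystander is moved by more than 20 mm (distance of any of notes, mug, thermos, mouse, phone, stapler from where it was at the start of the episode above 0.02 m).
It also fails if it takes over 69 s, if anything falls off the work surface, if the arm or the gripper's body presses on something with over 40 N, if the wrist force passes 120 N, or if a joint passes its speed limit or range.

## Working session

There is one attempt and no reset: what is moved stays moved. The work goes in short steps, Python scripts to look and compute and a tool call to move; the robot and the scene stay as the last step left them, time stands still between calls to the robot, and variables do not carry over. Pictures are saved under pics/ and viewed, at most 10 in all, crops included, and the job is handed in when it is done.

Besides the shell and the picture viewer there is one more tool, called by a JSON object that holds its "op" and its "data", one argument or row to a line. jog_arm: Moves the arm, as the interface text tells. Its arguments: {"type":"object","properties":{"claw":{"type":"array","items":{"type":"number"}},"offset":{"type":"array","items":{"type":"array","items":{"type":"number"}}},"roll":{"type":"array","items":{"type":"number"}},"grip_force":{"type":"number"}},"required":["claw","offset","roll"]}

```bash
mkdir -p pics; cat > h.py <<'E'
import numpy as np, cv2
from plant import get_obs, optics, finish_job
from scipy.spatial.transform import Rotation as R
def snap(n,f):
    o=get_obs(); im,d=optics.snapshot(n); cv2.imwrite('pics/'+f+'.png',im[:,:,::-1]); np.savez('pics/'+f+'.npz',d=d,p=o['ee_pos'],r=o['ee_rot']); return im,d
def Tw(p,q):
    T=np.eye(4); T[:3,:3]=R.from_quat(np.r_[q[1:],q[0]]).as_matrix(); T[:3,3]=p; return T
def ray(n,f,u,v):
    c=optics.camera_params(n); F=210/np.tan(np.radians(c['vertical_fov']/2)); x,y=(u-c['cx'])/F,(v-c['cy'])/F
    z=np.load('pics/'+f+'.npz')
    if n=='wrist':
        t=np.hypot(x,y); k=np.sin(t)/max(t,1e-9); r=np.array([x*k,y*k,np.cos(t)]); T=Tw(z['p'],z['r'])@np.array(c['mount'])
    else: r=np.array([x,y,1.]); T=np.array(c['pose'])
    return T,r,z['d']
def px(n,f,u,v,h=None):
    "world point at pixel: by depth or at height h"
    T,r,d=ray(n,f,u,v)
    if h is None: return T[:3,:3]@(r/r[2]*d[int(round(v)),int(round(u))])+T[:3,3]
    w=T[:3,:3]@r; return T[:3,3]+w*(h-T[2,3])/w[2]
E
python3 - <<'E'
from h import *
np.set_printoptions(precision=4,suppress=True)
print(get_obs())
for n in('scene','top','wrist'): snap(n,n+'0'); print(optics.camera_params(n))
a=cv2.imread('pics/scene0.png');b=cv2.imread('pics/top0.png')
E
```

```text
{'time_s': 0.0, 'qpos': array([ 1.4486,  0.3856,  0.0066, -0.0005, -1.194 , -0.2586]), 'qvel': array([-0.0005, -0.0001, -0.0006,  0.0003, -0.0002, -0.0017]), 'joint_torque': array([  0.0001, -39.0671,  18.7405,   4.2198,   0.011 ,  -0.0002]), 'ee_pos': array([0.2321, 0.5797, 0.2385]), 'ee_rot': array([ 0.0011,  0.9819, -0.1893, -0.0001]), 'force': array([-0.6642, -0.2913, -0.6725]), 'moment': array([-0.0245, -0.0223, -0.0188]), 'grasp_force': 0.0, 'grip_width': 0.08691409336953972}
{'vertical_fov': 52.7645329022226, 'cx': 285.29244164388666, 'cy': 210.9377216230624, 'pose': array([[ 0.003 ,  0.8119, -0.5838,  1.128 ],
       [ 0.9999, -0.011 , -0.0101,  0.0255],
       [-0.0146, -0.5837, -0.8118,  0.9019],
       [ 0.    ,  0.    ,  0.    ,  1.    ]])}
{'vertical_fov': 47.79581439817488, 'cx': 277.74077019496315, 'cy': 208.08908547614453, 'pose': array([[-0.0083, -0.9898,  0.1422,  0.3463],
       [-0.9999,  0.0099,  0.0107, -0.0005],
       [-0.012 , -0.1421, -0.9898,  1.5071],
       [ 0.    ,  0.    ,  0.    ,  1.    ]])}
{'vertical_fov': 65.70646984690485, 'cx': 281.0527188014895, 'cy': 211.0004273770911, 'mount': array([[ 0.0001, -0.9557, -0.2942,  0.0812],
       [ 1.    ,  0.0004, -0.001 ,  0.0013],
       [ 0.0011, -0.2942,  0.9557, -0.1447],
       [ 0.    ,  0.    ,  0.    ,  1.    ]])}
```

View pics/top0.png

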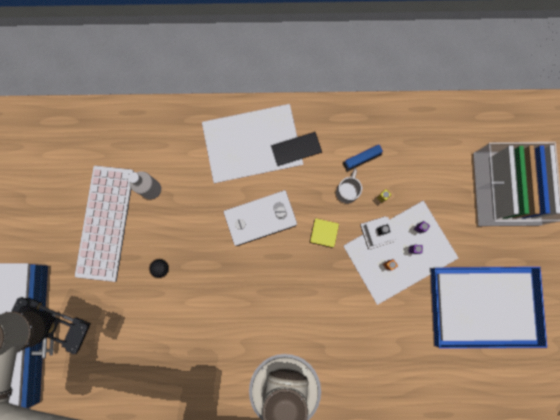

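View pics/scene0.png

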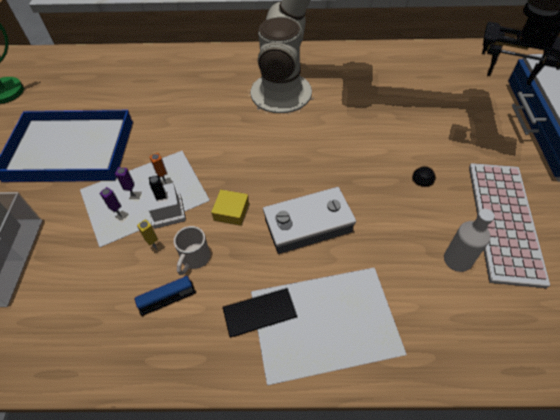

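Top view: the black driver in its white stand is at about (383,230). Lookalikes are yellow (385,196), purple (421,227) and (416,250), and orange (390,265). The loose screw is at about (280,211) in its grey recess and the fixed one at (240,224). I choose the black one by description and will check it in a crop.

```bash
python3 - <<'E'
from h import *
np.set_printoptions(precision=4,suppress=True)
b=cv2.imread('pics/top0.png'); s=cv2.imread('pics/scene0.png')
k=lambda a,x,y:cv2.resize(a[y:y+75,x:x+100],None,fx=4,fy=4,interpolation=cv2.INTER_CUBIC)
cv2.imwrite('pics/c0.png',np.vstack([np.hstack([k(b,215,180),k(b,340,190)]),np.hstack([k(s,260,180),k(s,110,150)])]))
for u,v in((383,230),(378,233),(280,211),(240,224),(260,218)): print(u,v,px('top','top0',u,v))
E
```

```text
383 230 [ 0.4768 -0.2914  0.1296]
378 233 [ 0.4714 -0.2837  0.0941]
280 211 [0.5441 0.0081 0.0677]
240 224 [0.5058 0.1313 0.0619]
260 218 [0.525  0.0703 0.0521]
```

View pics/c0.png

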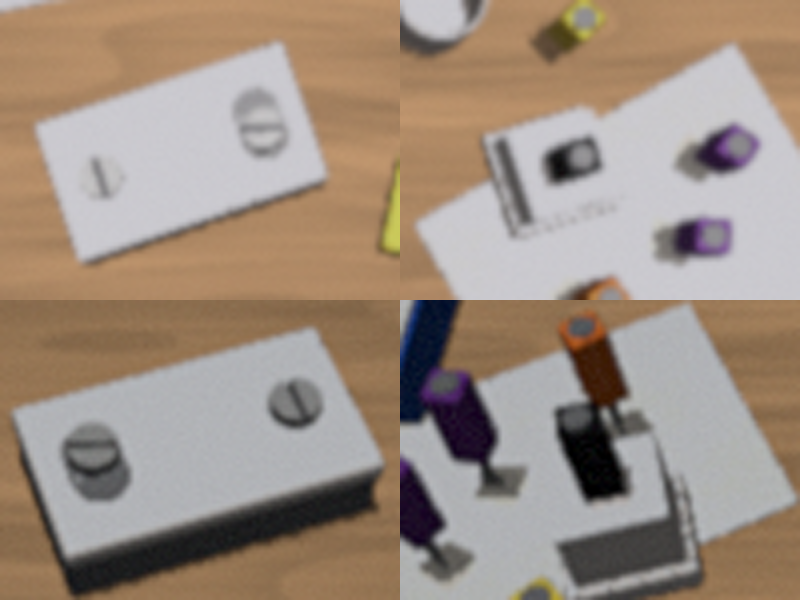

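The crop confirms it: the black driver is upright in the white stand. The loose screw stands proud at the -x end of its recess, with its slot nearly along world y, so q is about 0.3 to 0.4. Going above the box for a close look.

{"op": "jog_arm", "data": {
  "claw": [1, 1, 1, 1, 1],
  "offset": [
    [45, 37, 0],
    [45, 37, 0],
    [45, 37, 0],
    [45, 37, 0],
    [45, 37, 0]
  ],
  "roll": [0, 0, 0, 0, 0]
}}

```text
time_s: 0.78
ee_pos: [0.3728, 0.323, 0.2395]
ee_rot: [0.0, 0.982, -0.189, -0.0]
force: [0.8, 1.4, 0.7]
grip_width: 0.0867
grasp_force: 0.0
```

{"op": "jog_arm", "data": {
  "claw": [1, 1, 1, 1, 1],
  "offset": [
    [45, 37, 0],
    [45, 37, 0],
    [45, 37, 0],
    [45, 37, 0],
    [30, 30, 0]
  ],
  "roll": [0, 0, 0, 0, 0]
}}

```text
time_s: 1.4
ee_pos: [0.5018, 0.0794, 0.2393]
ee_rot: [0.0, 0.982, -0.19, -0.0]
force: [0.8, 0.2, 0.2]
grip_width: 0.0868
grasp_force: 0.0
```

{"op": "jog_arm", "data": {
  "claw": [1, 1, 1],
  "offset": [
    [0, 0, 0],
    [0, 0, 0],
    [0, 0, 0]
  ],
  "roll": [0, 0, 0]
}}

```text
time_s: 1.78
ee_pos: [0.5008, 0.0824, 0.2395]
ee_rot: [-0.0, 0.982, -0.189, -0.0]
force: [0.7, 0.1, -0.1]
grip_width: 0.0873
grasp_force: 0.0
```

```bash
python3 - <<'E'
from h import *
im,d=snap('wrist','w1'); o=get_obs(); print(o['ee_pos'],o['ee_rot'],o['qpos'])
cv2.imwrite('pics/w1b.png',cv2.resize(cv2.imread('pics/w1.png'),(800,600),interpolation=cv2.INTER_CUBIC))
E
```

```text
[0.50086121 0.08245563 0.23960838] [-6.94057544e-05  9.82087307e-01 -1.88426422e-01  7.30447810e-06] [ 4.83363946e-01  1.84467805e-01 -2.74400975e-01 -1.10925159e-04
 -1.11182961e+00  7.08362276e-01]
```

View pics/w1b.png

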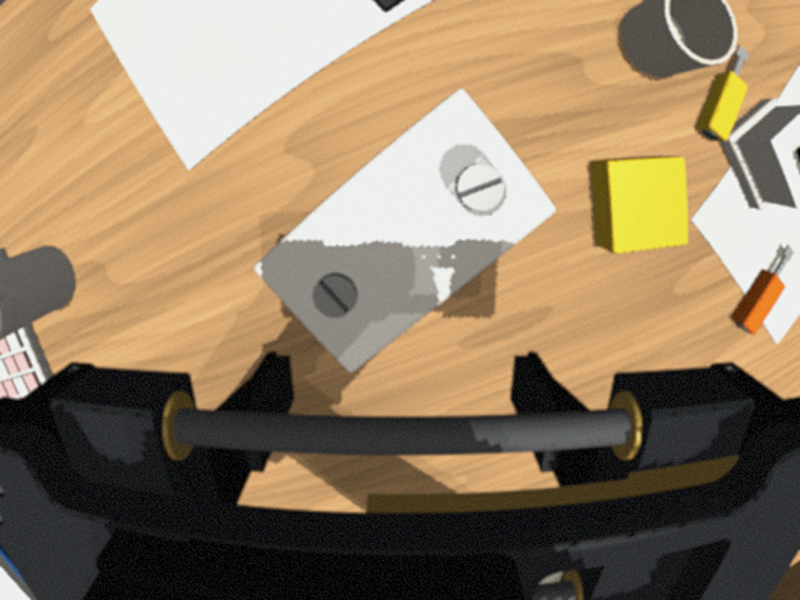

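The wrist view (enlarged 1.43x) shows the loose screw head at (481,189), with its slot from (458,194) to (501,179). The fixed screw is at (335,294), and the lid corners are (462,90), (555,210), (255,270) and (350,372).

```bash
python3 - <<'E'
from h import *
np.set_printoptions(precision=4,suppress=True)
s=560/800
f=lambda u,v,h:px('wrist','w1',u*s,v*s,h)
L=f(481,187,.068);F=f(335,293,.064)
C=[f(*c,.055) for c in((462,90),(555,210),(350,372),(255,270))]
a,b=f(458,194,.068),f(501,179,.068)
print('L',L,'F',F,'yaw by screws',np.degrees(np.arctan2(*(F-L)[[1,0]]))-90)
for i in range(4):
    e=C[(i+1)%4]-C[i]; print(C[i],np.linalg.norm(e),np.degrees(np.arctan2(e[1],e[0])))
print('centre',np.mean(C,0)); e=a-b; print('slot',a,b,np.degrees(np.arctan2(e[1],e[0])),np.linalg.norm(e))
print('depthchk',px('wrist','w1',481*s,180*s),px('wrist','w1',500*s,130*s))
E
```

```text
L [0.5411 0.007  0.068 ] F [0.5079 0.1302 0.064 ] yaw by screws 15.072271446154033
[ 0.6093 -0.0072  0.055 ] 0.10955969180931156 -161.72858601386932
[ 0.5052 -0.0416  0.055 ] 0.1998337459804425 108.2497677606708
[0.4426 0.1482 0.055 ] 0.10827623180946218 18.313847863621394
[0.5454 0.1822 0.055 ] 0.19991757192155019 -71.38237673940257
centre [0.5256 0.0704 0.055 ]
slot [0.5421 0.0236 0.068 ] [ 0.5415 -0.0081  0.068 ] 88.93750922289678 0.031621551886511924
depthchk [0.5456 0.0053 0.0679] [ 0.573  -0.0347 -0.0009]
```

{"op": "jog_arm", "data": {
  "claw": [1, 1, 1, 1, 1],
  "offset": [
    [13, 59, 0],
    [13, 59, 0],
    [13, 59, 0],
    [13, 59, 0],
    [12, 59, 0]
  ],
  "roll": [0, 0, 0, 0, 0]
}}

```text
time_s: 2.45
ee_pos: [0.4509, -0.217, 0.24]
ee_rot: [-0.0, 0.982, -0.188, 0.001]
force: [0.4, 0.1, -0.0]
grip_width: 0.0868
grasp_force: 0.0
```

{"op": "jog_arm", "data": {
  "claw": [1, 1, 1, 1],
  "offset": [
    [12, 59, 0],
    [0, 0, 0],
    [0, 0, 0],
    [0, 0, 0]
  ],
  "roll": [0, 0, 0, 0]
}}

```text
time_s: 2.95
ee_pos: [0.4407, -0.2739, 0.2397]
ee_rot: [-0.0, 0.982, -0.188, 0.0]
force: [-0.4, -0.4, -0.6]
grip_width: 0.087
grasp_force: 0.0
```

```bash
python3 - <<'E'
from h import *
im,d=snap('wrist','w2'); o=get_obs(); print(o['ee_pos'],o['ee_rot'],o['qpos'])
cv2.imwrite('pics/w2b.png',cv2.resize(cv2.imread('pics/w2.png'),(800,600),interpolation=cv2.INTER_CUBIC))
E
```

```text
[ 0.44070081 -0.27395084  0.23974305] [-2.22485107e-05  9.82183108e-01 -1.87926374e-01  1.39105391e-04] [-2.43162125e-01  2.03844408e-01 -2.49109356e-01 -6.61584941e-05
 -1.11756717e+00  1.43588646e+00]
```

View pics/w2b.png

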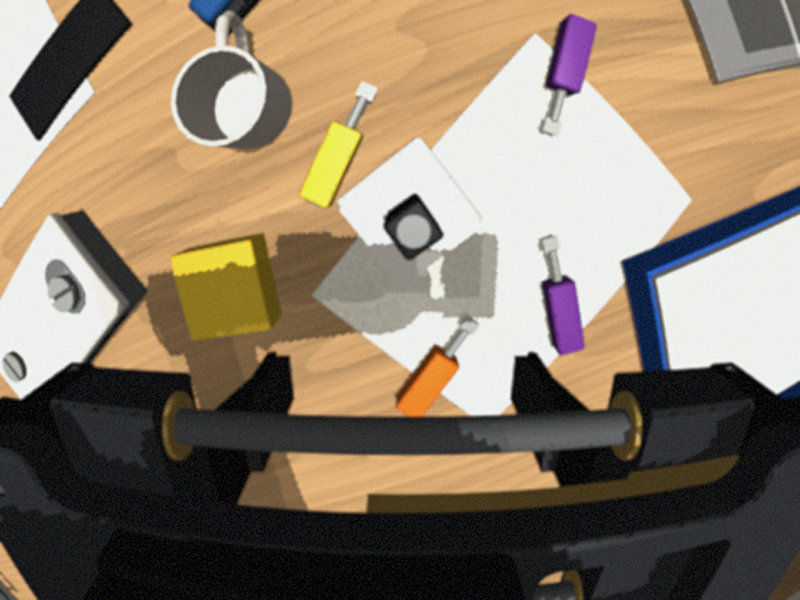

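The wrist view shows the driver handle's top at (413,231) and the stand's top corners near (418,139), (482,218) and (338,207). I'll take the exact pose from the depth map.

```bash
cat >> h.py <<'E'
def cloud(f):
    c=optics.camera_params('wrist'); z=np.load('pics/'+f+'.npz'); d=z['d']; F=210/np.tan(np.radians(c['vertical_fov']/2))
    v,u=np.mgrid[0:420,0:560]; x,y=(u-c['cx'])/F,(v-c['cy'])/F; t=np.hypot(x,y)+1e-9; k=np.tan(t)/t
    P=np.stack([x*k*d,y*k*d,d,np.ones_like(d)],-1)
    return (P@(Tw(z['p'],z['r'])@np.array(c['mount'])).T)[...,:3]
E
python3 - <<'E'
from h import *
np.set_printoptions(precision=4,suppress=True)
P=cloud('w2'); s=.7
r=np.zeros((420,560),bool); r[85:215,205:350]=1
for lo,hi in((.128,.145),(.062,.078)):
    m=r&(P[...,2]>lo)&(P[...,2]<hi)
    n,l,st,ce=cv2.connectedComponentsWithStats(m.astype(np.uint8)); i=1+np.argmax(st[1:,4]); Q=P[l==i]
    print(n,st[i],'medz',np.median(Q[:,2]),'rect',cv2.minAreaRect((Q[:,:2]*1000).astype(np.float32)))
for u,v in((418,139),(482,218),(338,207)): print(px('wrist','w2',u*s,v*s,.07))
print(px('wrist','w2',413*s,231*s,.136))
E
```

```text
2 [ 268  140   43   43 1080] medz 0.13566748080756336 rect ((479.26446533203125, -297.19708251953125), (26.437944412231445, 25.817453384399414), 13.935220718383789)
2 [ 237  102  100   99 3888] medz 0.06957367240468396 rect ((479.2632751464844, -296.9356689453125), (70.91860961914062, 70.40177154541016), 16.747074127197266)
[ 0.5267 -0.3209  0.07  ]
[ 0.461  -0.3423  0.07  ]
[ 0.5041 -0.2537  0.07  ]
[ 0.4793 -0.2971  0.136 ]
```

{"op": "jog_arm", "data": {
  "claw": [0.6, 0.6, 0.6, 0.6, 0.6],
  "offset": [
    [44.4, 7.2, 0],
    [0, 0, 0],
    [0, 0, 0],
    [0, 0, 0],
    [0, 0, 0]
  ],
  "roll": [0, 0.185, 0.185, 0.185, 0.185]
}}

```text
time_s: 3.62
ee_pos: [0.4793, -0.2972, 0.2397]
ee_rot: [-0.0, 0.846, -0.533, 0.0]
force: [-0.2, -0.4, -0.6]
grip_width: 0.0534
grasp_force: 0.0
```

{"op": "jog_arm", "data": {
  "claw": [0.6, 0.6, 0.6, 0.6],
  "offset": [
    [0, 0, 0],
    [0, 0, 40],
    [0, 0, 0],
    [0, 0, 0]
  ],
  "roll": [0.185, 0, 0, 0]
}}

```text
time_s: 4.12
ee_pos: [0.4797, -0.2983, 0.2008]
ee_rot: [0.0, 0.795, -0.607, 0.001]
force: [-0.5, -0.6, -0.5]
grip_width: 0.0527
grasp_force: 0.0
```

{"op": "jog_arm", "data": {
  "claw": [0.6, 0.6, 0.6, 0.6],
  "offset": [
    [-1.3, 0, 40],
    [0, 0, 36],
    [0, 0, 20],
    [0, 0, 0]
  ],
  "roll": [0, 0, 0, 0]
}}

```text
time_s: 4.62
ee_pos: [0.4786, -0.2972, 0.1036]
ee_rot: [0.0, 0.795, -0.607, -0.0]
force: [0.3, -0.3, 0.2]
grip_width: 0.0522
grasp_force: 0.0
```

{"op": "jog_arm", "data": {
  "claw": [0.2, 0.2, 0.2, 0.2, 0.2],
  "offset": [
    [0, 0, 0],
    [0, 0, 0],
    [0, 0, 0],
    [0, 0, 0],
    [0, 0, 0]
  ],
  "roll": [0, 0, 0, 0, 0],
  "grip_force": 40
}}

```text
time_s: 5.25
ee_pos: [0.4789, -0.2974, 0.1044]
ee_rot: [-0.0, 0.794, -0.607, 0.001]
force: [0.2, 1.8, 3.9]
grip_width: 0.0259
grasp_force: 40.0
```

{"op": "jog_arm", "data": {
  "claw": [0.2, 0.2, 0.2, 0.2, 0.2],
  "offset": [
    [0, 0, -30],
    [0, 0, -40],
    [0, 0, -40],
    [0, 0, 0],
    [0, 0, 0]
  ],
  "roll": [0, 0, 0, 0, 0]
}}

```text
time_s: 5.88
ee_pos: [0.4775, -0.2968, 0.2124]
ee_rot: [0.0, 0.794, -0.608, -0.001]
force: [-0.4, 0.6, -1.5]
grip_width: 0.026
grasp_force: 40.0
```

```bash
python3 - <<'E'
from h import *
np.set_printoptions(precision=4,suppress=True)
snap('wrist','w3'); snap('scene','s3'); o=get_obs(); print(o['time_s'],o['ee_pos'],o['ee_rot'],o['force'],o['moment'])
# project TCP tip to scene
c=optics.camera_params('scene'); F=210/np.tan(np.radians(c['vertical_fov']/2)); p=np.linalg.inv(c['pose'])@np.r_[o['ee_pos']-[0,0,.0724],1]
u,v=c['cx']+F*p[0]/p[2],c['cy']+F*p[1]/p[2]; print(u,v)
a=cv2.imread('pics/w3.png')[100:400,180:380]; u,v=int(u),int(v); b=cv2.imread('pics/s3.png')[v-50:v+25,u-25:u+25]
z=lambda a:cv2.resize(a,(400,600),interpolation=cv2.INTER_CUBIC)
cv2.imwrite('pics/c3.png',np.hstack([z(a),z(b)]))
P=cloud('w1'); m=(P[...,2]>.05)&(P[...,2]<.058)
n,l,st,ce=cv2.connectedComponentsWithStats(m.astype(np.uint8)); i=1+np.argmax(st[1:,4]); Q=P[l==i]
print(st[i],np.median(Q[:,2]),cv2.minAreaRect((Q[:,:2]*1000).astype(np.float32)))
for nm,(u,v) in dict(L=(481*.7,187*.7),F=(335*.7,294*.7)).items():
    Y,X=np.mgrid[0:420,0:560]; k=(P[...,2]>(.0625 if nm=='L' else .0605))&(P[...,2]<.075)&(np.hypot(X-u,Y-v)<25); Q=P[k]
    print(nm,k.sum(),np.median(Q[:,2]),cv2.minEnclosingCircle((Q[:,:2]*1000).astype(np.float32)))
E
```

```text
5.975 [ 0.4774 -0.2969  0.2117] [ 0.0004  0.7942 -0.6076 -0.0018] [-0.3548  0.2905 -0.6254] [ 0.0606 -0.0253  0.0258]
153.0319263230538 177.32263921764903
[  177    62   212   199 18808] 0.05455839116657585 ((527.4808349609375, 70.65342712402344), (114.72364044189453, 204.34283447265625), 18.23328971862793)
L 728 0.06743175856229483 ((542.4095458984375, 7.357614040374756), 16.58709144592285)
F 634 0.06357119649265408 ((506.78564453125, 132.5146484375), 16.60677719116211)
```

View pics/c3.png

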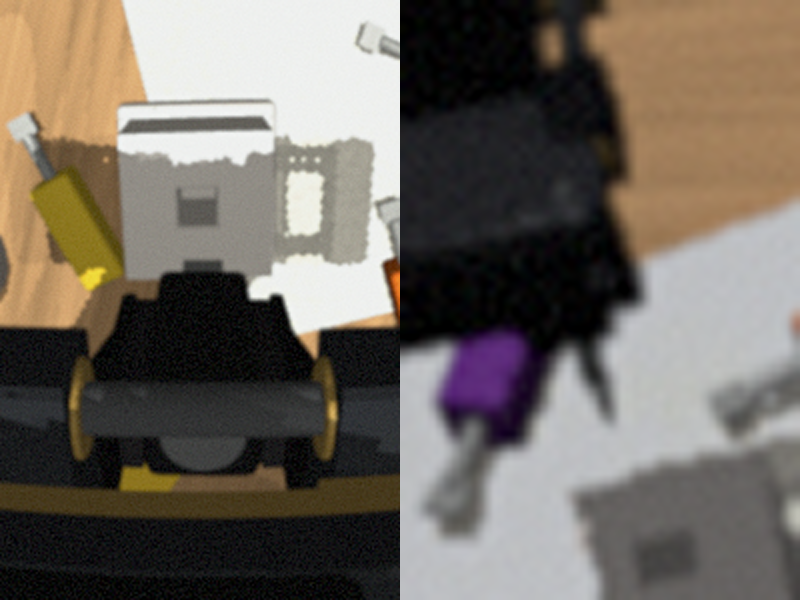

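In the wrist crop, the blade tip shows at crop (202,264), about 37 px (13 mm) wide across the picture. So the blade's width lies along tool y, and the scene view agrees because it sees the blade edge-on. Moving over the screw while measuring the slot angle.

{"op": "jog_arm", "data": {
  "claw": [0.2, 0.2, 0.2, 0.2, 0.2],
  "offset": [
    [-46, -23.8, 0],
    [-46, -23.8, 0],
    [-46, -23.8, 0],
    [-46, -23.8, 0],
    [-46, -23.8, 0]
  ],
  "roll": [0, 0, 0, 0, 0]
}}

```text
time_s: 6.6
ee_pos: [0.5325, -0.0426, 0.2122]
ee_rot: [0.001, 0.794, -0.608, -0.001]
force: [0.2, -0.8, -1.6]
grip_width: 0.0257
grasp_force: 40.0
```

{"op": "jog_arm", "data": {
  "claw": [0.2, 0.2, 0.2, 0.2, 0.2],
  "offset": [
    [-46, -23.8, 0],
    [0, 0, 0],
    [0, 0, 0],
    [0, 0, 0],
    [0, 0, 0]
  ],
  "roll": [0, -0.183, -0.183, -0.183, -0.183]
}}

```text
time_s: 7.22
ee_pos: [0.5432, 0.0064, 0.2119]
ee_rot: [0.001, 0.96, -0.28, -0.001]
force: [-0.1, 0.0, -0.9]
grip_width: 0.0258
grasp_force: 40.0
```

{"op": "jog_arm", "data": {
  "claw": [0.2, 0.2, 0.2, 0.2, 0.2],
  "offset": [
    [0, 0, 0],
    [0, 0, 0],
    [0, 0, 0],
    [0, 0, 20],
    [0, 0, 0]
  ],
  "roll": [-0.183, -0.183, -0.183, 0, 0]
}}

```text
time_s: 7.85
ee_pos: [0.5422, 0.0061, 0.1909]
ee_rot: [0.001, 1.0, -0.013, -0.003]
force: [0.1, 0.1, -0.2]
grip_width: 0.0256
grasp_force: 40.0
```

```bash
python3 - <<'E'
from h import *
np.set_printoptions(precision=4,suppress=True)
o=get_obs(); print(o['time_s'],o['ee_pos'],o['ee_rot'],o['force'],o['qpos'])
P=cloud('w1'); g=cv2.imread('pics/w1.png',0)
H=np.array([[px('wrist','w1',u,v,.0677)[:2] for u in range(560)] if 100<v<165 else np.full((560,2),9.) for v in range(420)])
m=np.hypot(*(H-[.5424,.0074]).transpose(2,0,1))<.0135
t=np.median(g[m]); k=m&(g<.65*t); Q=H[k]*1000; print(k.sum(),t,Q.mean(0)); x,y,X,Y=cv2.fitLine(Q.astype(np.float32),cv2.DIST_HUBER,0,.01,.01).ravel()
print('slot deg',np.degrees(np.arctan2(y,x)),X,Y)
a=cv2.imread('pics/w1.png')[105:155,310:370]; 
E
```

```text
7.85 [0.5422 0.0061 0.1909] [ 0.0007  0.9999 -0.0127 -0.0031] [ 0.0909  0.0933 -0.1978] [ 0.3101  0.2894 -0.2637 -0.0007 -1.0242  1.2358]Traceback (most recent call last):
  File "<stdin>", line 5, in <module>
  File "h.py", line 17, in px
    T,r,d=ray(n,f,u,v)
          ~~~^^^^^^^^^
  File "h.py", line 9, in ray
    c=optics.camera_params(n); F=210/np.tan(np.radians(c['vertical_fov']/2)); x,y=(u-c['cx'])/F,(v-c['cy'])/F
ValueError: time passes only in moves, steps and waits
```

```bash
python3 - <<'E'
from h import *
P=cloud('w1'); T=Tw(*[np.load('pics/w1.npz')[k] for k in 'pr'])@np.array(optics.camera_params('wrist')['mount'])
C=T[:3,3]; W=P-C; H=(C+W*((.0677-C[2])/W[...,2])[...,None])[...,:2]
g=cv2.imread('pics/w1.png',0); m=np.hypot(*(H-[.5424,.0074]).transpose(2,0,1))<.0135
t=np.median(g[m]); k=m&(g<.65*t); Q=H[k]*1000
x,y,X,Y=cv2.fitLine(Q.astype(np.float32),cv2.DIST_HUBER,0,.01,.01).ravel()
print(m.sum(),k.sum(),t,'slot deg',np.degrees(np.arctan2(y,x)),X,Y)
E
```

```text
588 78 232.0 slot deg -89.80116 541.05096 7.0299773<stdin>:3: RuntimeWarning: divide by zero encountered in divide
<stdin>:3: RuntimeWarning: invalid value encountered in multiply
```

{"op": "jog_arm", "data": {
  "claw": [0.2, 0.2, 0.2, 0.2, 0.2],
  "offset": [
    [0, -0.9, 20],
    [0, 0, 18],
    [0, 0, 8],
    [0, 0, 0],
    [0, 0, 0]
  ],
  "roll": [-0.015, 0, 0, 0, 0]
}}

```text
time_s: 8.48
ee_pos: [0.5445, 0.0075, 0.1483]
ee_rot: [-0.0, 1.0, -0.005, 0.001]
force: [-0.8, -0.1, -0.4]
grip_width: 0.0256
grasp_force: 40.0
```

{"op": "jog_arm", "data": {
  "claw": [0.2, 0.2],
  "offset": [
    [0, 0, 2],
    [0, 0, 0]
  ],
  "roll": [0, 0]
}}

```text
time_s: 8.72
ee_pos: [0.544, 0.0074, 0.1458]
ee_rot: [-0.0, 1.0, -0.005, 0.0]
force: [0.4, 0.6, -1.3]
grip_width: 0.026
grasp_force: 40.0
```

{"op": "jog_arm", "data": {
  "claw": [0.2, 0.2],
  "offset": [
    [-1.5, 0, 2.5],
    [0, 0, 0]
  ],
  "roll": [0, 0]
}}

```text
time_s: 8.98
ee_pos: [0.5421, 0.0074, 0.1428]
ee_rot: [0.0, 1.0, -0.005, -0.0]
force: [-0.2, 0.4, -1.0]
grip_width: 0.0257
grasp_force: 40.0
```

{"op": "jog_arm", "data": {
  "claw": [0.2, 0.2],
  "offset": [
    [0, 0, 1.5],
    [0, 0, 0]
  ],
  "roll": [0, 0]
}}

```text
time_s: 9.22
ee_pos: [0.5424, 0.0074, 0.1414]
ee_rot: [0.0, 1.0, -0.005, -0.0]
force: [-0.2, 0.5, -0.9]
grip_width: 0.0257
grasp_force: 40.0
```

{"op": "jog_arm", "data": {
  "claw": [0.2, 0.2],
  "offset": [
    [0, 0, 1],
    [0, 0, 0]
  ],
  "roll": [0, 0]
}}

```text
time_s: 9.48
ee_pos: [0.5424, 0.0074, 0.1405]
ee_rot: [0.0, 1.0, -0.005, -0.0]
force: [-0.1, 0.1, -1.4]
grip_width: 0.0259
grasp_force: 40.0
```

{"op": "jog_arm", "data": {
  "claw": [0.2, 0.2],
  "offset": [
    [0, 0, 0.7],
    [0, 0, 0]
  ],
  "roll": [0, 0]
}}

```text
time_s: 9.72
ee_pos: [0.5424, 0.0074, 0.1398]
ee_rot: [0.0, 1.0, -0.005, -0.0]
force: [1.1, -0.7, -0.1]
grip_width: 0.0256
grasp_force: 40.0
```

{"op": "jog_arm", "data": {
  "claw": [0.2, 0.2],
  "offset": [
    [0, 0, 0.5],
    [0, 0, 0]
  ],
  "roll": [0, 0]
}}

```text
time_s: 9.98
ee_pos: [0.5424, 0.0074, 0.1393]
ee_rot: [0.0, 1.0, -0.005, -0.0]
force: [-0.2, -0.1, -1.4]
grip_width: 0.0259
grasp_force: 40.0
```

{"op": "jog_arm", "data": {
  "claw": [0.2, 0.2],
  "offset": [
    [0, 0, 0.6],
    [0, 0, 0]
  ],
  "roll": [0, 0]
}}

```text
time_s: 10.22
ee_pos: [0.5424, 0.0074, 0.1387]
ee_rot: [0.0, 1.0, -0.005, -0.0]
force: [-0.5, -1.0, -0.8]
grip_width: 0.026
grasp_force: 40.0
```

{"op": "jog_arm", "data": {
  "claw": [0.2, 0.2],
  "offset": [
    [0, 0, 0.5],
    [0, 0, 0]
  ],
  "roll": [0, 0]
}}

```text
time_s: 10.48
ee_pos: [0.5424, 0.0074, 0.1382]
ee_rot: [0.0, 1.0, -0.005, -0.0]
force: [-0.7, 0.7, -1.0]
grip_width: 0.0255
grasp_force: 40.0
```

{"op": "jog_arm", "data": {
  "claw": [0.2, 0.2],
  "offset": [
    [0, 0, 0.7],
    [0, 0, 0]
  ],
  "roll": [0, 0]
}}

```text
time_s: 10.72
ee_pos: [0.5424, 0.0074, 0.1375]
ee_rot: [0.0, 1.0, -0.005, -0.0]
force: [-0.3, -0.9, -1.2]
grip_width: 0.0259
grasp_force: 40.0
```

{"op": "jog_arm", "data": {
  "claw": [0.2, 0.2],
  "offset": [
    [0, 0, 0.7],
    [0, 0, 0]
  ],
  "roll": [0, 0]
}}

```text
time_s: 10.98
ee_pos: [0.5424, 0.0074, 0.1368]
ee_rot: [0.0, 1.0, -0.005, -0.0]
force: [-0.2, 1.1, -0.5]
grip_width: 0.0257
grasp_force: 40.0
```

{"op": "jog_arm", "data": {
  "claw": [0.2, 0.2],
  "offset": [
    [0, 0, 0.7],
    [0, 0, 0]
  ],
  "roll": [0, 0]
}}

```text
time_s: 11.22
ee_pos: [0.5424, 0.0074, 0.1361]
ee_rot: [0.0, 1.0, -0.005, -0.0]
force: [-0.1, 0.1, -1.2]
grip_width: 0.0261
grasp_force: 40.0
```

{"op": "jog_arm", "data": {
  "claw": [0.2, 0.2],
  "offset": [
    [0, 0, 0.8],
    [0, 0, 0]
  ],
  "roll": [0, 0]
}}

```text
time_s: 11.48
ee_pos: [0.5424, 0.0074, 0.1352]
ee_rot: [0.0, 1.0, -0.005, -0.0]
force: [-0.4, 0.7, -0.7]
grip_width: 0.0259
grasp_force: 40.0
```

{"op": "jog_arm", "data": {
  "claw": [0.2, 0.2],
  "offset": [
    [0, 0, 0.6],
    [0, 0, 0]
  ],
  "roll": [0, 0]
}}

```text
time_s: 11.72
ee_pos: [0.5424, 0.0074, 0.1347]
ee_rot: [0.0, 1.0, -0.005, -0.0]
force: [-0.5, -0.5, -0.7]
grip_width: 0.0259
grasp_force: 40.0
```

{"op": "jog_arm", "data": {
  "claw": [0.2, 0.2],
  "offset": [
    [0, 0, 0.5],
    [0, 0, 0]
  ],
  "roll": [0, 0]
}}

```text
time_s: 11.98
ee_pos: [0.5425, 0.0074, 0.1343]
ee_rot: [-0.0, 1.0, -0.005, 0.0]
force: [-0.0, 0.2, -1.0]
grip_width: 0.0254
grasp_force: 40.0
```

{"op": "jog_arm", "data": {
  "claw": [0.2, 0.2],
  "offset": [
    [0, 0, 0.4],
    [0, 0, 0]
  ],
  "roll": [0, 0]
}}

```text
time_s: 12.22
ee_pos: [0.5425, 0.0074, 0.1342]
ee_rot: [0.0, 1.0, -0.005, 0.0]
force: [-0.6, -0.2, 2.4]
grip_width: 0.0257
grasp_force: 40.0
```

{"op": "jog_arm", "data": {
  "claw": [0.2, 0.2],
  "offset": [
    [0, 0, 0.4],
    [0, 0, 0]
  ],
  "roll": [0, 0]
}}

```text
time_s: 12.48
ee_pos: [0.5426, 0.0074, 0.134]
ee_rot: [0.0, 1.0, -0.005, 0.0]
force: [-1.8, 0.3, 4.8]
grip_width: 0.0259
grasp_force: 40.0
```

Seated: the floor was felt at TCP z = 0.134, as expected. Now turning clockwise while following the screw down.

{"op": "jog_arm", "data": {
  "claw": [0.2, 0.2, 0.2, 0.2, 0.2],
  "offset": [
    [0, 0, 0.2],
    [0, 0, 0.1],
    [0, 0, 0.2],
    [0, 0, 0.2],
    [0, 0, 0]
  ],
  "roll": [0.05, 0.05, 0.05, 0.05, 0]
}}

```text
time_s: 13.1
ee_pos: [0.5427, 0.0073, 0.1338]
ee_rot: [0.0, 0.995, -0.104, 0.001]
force: [-3.0, -0.1, 7.0]
grip_width: 0.0256
grasp_force: 40.0
```

```bash
python3 -c "
from h import *
o=get_obs(); print(o['ee_pos'],o['ee_rot'],o['force'],o['moment'])"
```

```text
[0.54273763 0.00731354 0.13378513] [ 1.26338162e-04  9.94528453e-01 -1.04464762e-01  5.04321899e-04] [-3.04949439 -0.08698104  7.04480433] [0.07633957 0.80031435 0.08045607]
```

{"op": "jog_arm", "data": {
  "claw": [0.2, 0.2, 0.2, 0.2, 0.2],
  "offset": [
    [-0.1, 0, 0.15],
    [-0.1, 0, 0.15],
    [0, 0, 0.15],
    [0, 0, 0.15],
    [0, 0, 0.05]
  ],
  "roll": [0.05, 0.05, 0.05, 0.05, 0]
}}

```text
time_s: 13.72
ee_pos: [0.5426, 0.0072, 0.1332]
ee_rot: [0.0, 0.979, -0.203, 0.001]
force: [-1.8, -0.5, 6.8]
grip_width: 0.0258
grasp_force: 40.0
```

```bash
python3 -c "
from h import *
o=get_obs(); print(o['ee_pos'],o['ee_rot'],o['force'],o['moment'])"
```

```text
[0.54255898 0.00719358 0.13316013] [ 2.12739255e-04  9.79133557e-01 -2.03216986e-01  5.38193124e-04] [-1.82390405 -0.46092168  6.8352573 ] [-0.14174008  0.83858715  0.05998091]
```

{"op": "jog_arm", "data": {
  "claw": [0.2, 0.2, 0.2, 0.2, 0.2],
  "offset": [
    [0, 0, 0.2],
    [0, 0, 0.2],
    [0, 0, 0.2],
    [0, 0, 0.2],
    [0, 0, 0.15]
  ],
  "roll": [0.06, 0.06, 0.06, 0.06, 0.06]
}}

```text
time_s: 14.35
ee_pos: [0.5423, 0.0071, 0.1322]
ee_rot: [0.0, 0.937, -0.348, 0.0]
force: [-2.7, -0.8, 6.5]
grip_width: 0.0255
grasp_force: 40.0
```

```bash
python3 -c "
from h import *
o=get_obs(); print(o['ee_pos'],o['ee_rot'],o['force'],o['moment'])"
```

```text
[0.54229967 0.00708007 0.13217948] [ 3.58453861e-04  9.37479934e-01 -3.48039017e-01  2.94566728e-04] [-2.68318529 -0.82195827  6.5091287 ] [-0.16068445  0.90923164  0.07111985]
```

{"op": "jog_arm", "data": {
  "claw": [0.2, 0.2, 0.2, 0.2, 0.2],
  "offset": [
    [0, 0, 0.2],
    [0, 0, 0.2],
    [0, 0, 0.2],
    [0, 0, 0.2],
    [0, 0, 0.2]
  ],
  "roll": [0.06, 0.06, 0.06, 0.06, 0.06]
}}

```text
time_s: 14.98
ee_pos: [0.5421, 0.007, 0.1312]
ee_rot: [0.001, 0.875, -0.484, 0.0]
force: [-2.6, -0.6, 8.3]
grip_width: 0.0254
grasp_force: 40.0
```

```bash
python3 -c "
from h import *
o=get_obs(); print(o['ee_pos'],o['ee_rot'],o['force'],o['moment'])"
```

```text
[0.54205327 0.00702198 0.13118745] [ 5.22425991e-04  8.74955643e-01 -4.84202780e-01  1.32755817e-04] [-2.62969885 -0.58655182  8.33745195] [-0.13687642  1.18593984  0.06973198]
```

{"op": "jog_arm", "data": {
  "claw": [0.2, 0.2, 0.2, 0.2, 0.2],
  "offset": [
    [0, 0, 0.15],
    [0, 0, 0.15],
    [0, 0, 0.15],
    [0, 0, 0.15],
    [0, 0, 0.15]
  ],
  "roll": [0.05, 0.05, 0.05, 0.05, 0.05]
}}

```text
time_s: 15.6
ee_pos: [0.5418, 0.007, 0.1304]
ee_rot: [0.001, 0.808, -0.589, -0.0]
force: [-3.6, -0.6, 7.9]
grip_width: 0.0255
grasp_force: 40.0
```

```bash
python3 -c "
from h import *
o=get_obs(); print(o['ee_pos'],o['ee_rot'],o['force'],o['moment'])"
```

```text
[0.54179629 0.00703219 0.13038862] [ 6.73197347e-04  8.07818103e-01 -5.89431470e-01 -4.76031529e-05] [-3.58454494 -0.59068775  7.93233872] [-0.1107756   1.26891368  0.06154476]
```

{"op": "jog_arm", "data": {
  "claw": [0.2, 0.2, 0.2],
  "offset": [
    [0, 0, 0.15],
    [0, 0, 0.1],
    [0, 0, 0]
  ],
  "roll": [0.04, 0.03, 0]
}}

```text
time_s: 15.98
ee_pos: [0.5418, 0.0071, 0.1302]
ee_rot: [0.001, 0.787, -0.617, -0.0]
force: [-3.7, 0.0, 8.6]
grip_width: 0.026
grasp_force: 40.0
```

```bash
python3 -c "
from h import *
o=get_obs(); print(o['ee_pos'],o['ee_rot'],o['force'],o['moment'])"
```

```text
[0.54176009 0.00706165 0.13015857] [ 6.72159461e-04  7.87146758e-01 -6.16765373e-01 -6.62470662e-05] [-3.7249444   0.01800926  8.59978292] [-0.07454979  1.29758955  0.0852484 ]
```

{"op": "jog_arm", "data": {
  "claw": [0.2, 0.2, 0.2],
  "offset": [
    [0, 0, 0.1],
    [0, 0, 0.05],
    [0, 0, 0]
  ],
  "roll": [0.03, 0.02, 0]
}}

```text
time_s: 16.35
ee_pos: [0.5417, 0.0071, 0.1301]
ee_rot: [0.001, 0.772, -0.636, -0.0]
force: [-4.6, -0.3, 9.4]
grip_width: 0.026
grasp_force: 40.0
```

```bash
python3 -c "
from h import *
o=get_obs(); print(o['ee_pos'],o['ee_rot'],o['force'],o['moment'])"
```

```text
[0.54171035 0.00707351 0.13006819] [ 7.02820650e-04  7.71522530e-01 -6.36201609e-01 -6.73510162e-05] [-4.60864633 -0.33145263  9.36919497] [0.02345913 1.34720311 0.11573628]
```

{"op": "jog_arm", "data": {
  "claw": [0.2, 0.2, 0.2],
  "offset": [
    [0, 0, 0],
    [0, 0, 0],
    [0, 0, 0]
  ],
  "roll": [0.02, 0.01, 0]
}}

```text
time_s: 16.73
ee_pos: [0.5417, 0.0071, 0.13]
ee_rot: [0.001, 0.762, -0.648, -0.0]
force: [-4.1, -0.0, 9.0]
grip_width: 0.0261
grasp_force: 40.0
```

```bash
python3 -c "
from h import *
o=get_obs(); print(o['ee_pos'],o['ee_rot'],o['force'],o['moment'])"
```

```text
[0.54170036 0.0070706  0.13003977] [ 7.17246767e-04  7.61910369e-01 -6.47682073e-01 -8.95259801e-05] [-4.14411428 -0.0263087   8.98497582] [0.05813368 1.37519046 0.15890089]
```

{"op": "jog_arm", "data": {
  "claw": [0.2, 0.2, 0.2],
  "offset": [
    [0, 0, 0],
    [0, 0, 0],
    [0, 0, 0]
  ],
  "roll": [0.02, 0.01, 0]
}}

```text
time_s: 17.1
ee_pos: [0.5417, 0.0071, 0.13]
ee_rot: [0.001, 0.752, -0.659, -0.0]
force: [-4.5, 0.7, 9.1]
grip_width: 0.0258
grasp_force: 40.0
```

```bash
python3 -c "
from h import *
o=get_obs(); print(o['ee_pos'],o['ee_rot'],o['force'],o['moment'])"
```

```text
[0.54167156 0.00706422 0.13002353] [ 7.56779515e-04  7.52126557e-01 -6.59018255e-01 -9.46713636e-05] [-4.54830763  0.7417655   9.09240128] [0.06150386 1.4347651  0.11696119]
```

The sink stopped at z = 0.1300, about 4 mm in total, at the predicted yaw, so the screw is at its stop. Easing off, lifting straight out and carrying the driver to the stand.

{"op": "jog_arm", "data": {
  "claw": [0.2, 0.2, 0.2, 0.2, 0.2],
  "offset": [
    [0, 0, -0.5],
    [0, 0, 0],
    [0, 0, -2],
    [0, 0, -4],
    [0, 0, -6]
  ],
  "roll": [-0.06, -0.06, 0, 0, 0]
}}

```text
time_s: 17.73
ee_pos: [0.5421, 0.0075, 0.1413]
ee_rot: [0.0, 0.79, -0.613, -0.0]
force: [-0.2, -0.1, -1.3]
grip_width: 0.0255
grasp_force: 40.0
```

{"op": "jog_arm", "data": {
  "claw": [0.2, 0.2, 0.2, 0.2, 0.2],
  "offset": [
    [0, 0, -20],
    [0, 0, -30],
    [0, 0, -22],
    [0, 0, 0],
    [0, 0, 0]
  ],
  "roll": [0, 0, 0, 0, 0]
}}

```text
time_s: 18.35
ee_pos: [0.5415, 0.0074, 0.2124]
ee_rot: [0.001, 0.79, -0.613, -0.001]
force: [-0.3, -0.2, -1.3]
grip_width: 0.0257
grasp_force: 40.0
```

{"op": "jog_arm", "data": {
  "claw": [0.2, 0.2, 0.2, 0.2, 0.2],
  "offset": [
    [46.5, 22.8, 0],
    [46.5, 22.8, 0],
    [46.5, 22.8, 0],
    [46.5, 22.8, 0],
    [46.5, 22.8, 0]
  ],
  "roll": [0, 0, 0, 0, 0]
}}

```text
time_s: 18.98
ee_pos: [0.4884, -0.2474, 0.2119]
ee_rot: [0.001, 0.79, -0.613, -0.001]
force: [0.4, 0.6, -1.2]
grip_width: 0.0254
grasp_force: 40.0
```

{"op": "jog_arm", "data": {
  "claw": [0.2, 0.2, 0.2, 0.2],
  "offset": [
    [46.5, 22.8, 0],
    [0, 0, 0],
    [0, 0, 0],
    [0, 0, 0]
  ],
  "roll": [0, 0, 0, 0]
}}

```text
time_s: 19.48
ee_pos: [0.4791, -0.2957, 0.213]
ee_rot: [0.0, 0.79, -0.612, -0.001]
force: [-0.2, -0.8, -0.5]
grip_width: 0.0257
grasp_force: 40.0
```

```bash
python3 - <<'E'
from h import *
np.set_printoptions(precision=4,suppress=True)
o=get_obs(); print(o['time_s'],o['ee_pos'],o['ee_rot'],o['force'],o['moment'])
snap('wrist','w4'); snap('top','t4'); snap('scene','s4')
z=lambda a,s:cv2.resize(a,s,interpolation=cv2.INTER_CUBIC)
a=cv2.imread('pics/w4.png')[100:400,180:380]; b=cv2.imread('pics/t4.png')[185:245,220:300]; c=cv2.imread('pics/s4.png')[185:245,262:342]
cv2.imwrite('pics/c4.png',np.hstack([z(a,(400,600)),np.vstack([z(b,(400,300)),z(c,(400,300))])]))
E
```

```text
19.475 [ 0.4791 -0.2957  0.213 ] [ 0.0001  0.7905 -0.6125 -0.0005] [-0.1538 -0.7845 -0.5208] [ 0.0233 -0.0961 -0.006 ]
```

View pics/c4.png

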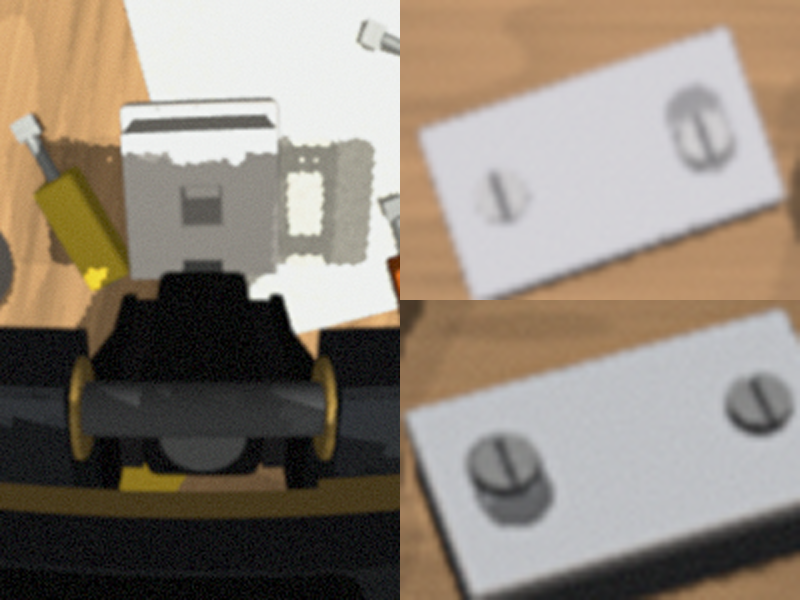

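Both slots now look parallel in the top and scene crops, so the screw is home. The blade sits the same way in the grip, with the stand hole ahead. Lowering.

{"op": "jog_arm", "data": {
  "claw": [0.2, 0.2, 0.2, 0.2, 0.2],
  "offset": [
    [1.6, 0.5, 30],
    [0, 0, 30],
    [0, 0, 0],
    [0, 0, 0],
    [0, 0, 0]
  ],
  "roll": [0, 0, 0, 0, 0]
}}

```text
time_s: 20.25
ee_pos: [0.4799, -0.2987, 0.1551]
ee_rot: [-0.0, 0.79, -0.613, 0.002]
force: [-0.2, 0.5, -1.0]
grip_width: 0.0258
grasp_force: 40.0
```

{"op": "jog_arm", "data": {
  "claw": [0.2, 0.2, 0.2, 0.2],
  "offset": [
    [-1.2, 0.5, 6],
    [0, 0, 10],
    [0, 0, 10],
    [0, 0, 0]
  ],
  "roll": [0, 0, 0, 0]
}}

```text
time_s: 20.75
ee_pos: [0.478, -0.2972, 0.1263]
ee_rot: [0.0, 0.79, -0.613, -0.001]
force: [0.7, 0.3, -1.2]
grip_width: 0.0259
grasp_force: 40.0
```

{"op": "jog_arm", "data": {
  "claw": [0.2, 0.2, 0.2, 0.2],
  "offset": [
    [0, 0, 10],
    [0, 0, 9],
    [0, 0, 0],
    [0, 0, 0]
  ],
  "roll": [0, 0, 0, 0]
}}

```text
time_s: 21.25
ee_pos: [0.4781, -0.2974, 0.1084]
ee_rot: [0.0, 0.79, -0.613, -0.0]
force: [0.9, 0.0, -1.1]
grip_width: 0.0256
grasp_force: 40.0
```

{"op": "jog_arm", "data": {
  "claw": [0.2, 0.2, 0.2],
  "offset": [
    [0, 0, 3.3],
    [0, 0, 0],
    [0, 0, 0]
  ],
  "roll": [0, 0, 0]
}}

```text
time_s: 21.62
ee_pos: [0.4781, -0.2974, 0.1052]
ee_rot: [0.0, 0.79, -0.613, -0.0]
force: [0.8, 0.2, -1.6]
grip_width: 0.0259
grasp_force: 40.0
```

{"op": "jog_arm", "data": {
  "claw": [0.2, 0.2],
  "offset": [
    [0, 0, 0.8],
    [0, 0, 0]
  ],
  "roll": [0, 0]
}}

```text
time_s: 21.88
ee_pos: [0.4781, -0.2974, 0.1044]
ee_rot: [0.0, 0.79, -0.613, -0.0]
force: [0.6, -0.2, -0.8]
grip_width: 0.0256
grasp_force: 40.0
```

{"op": "jog_arm", "data": {
  "claw": [0.2, 0.2],
  "offset": [
    [0, 0, 0.7],
    [0, 0, 0]
  ],
  "roll": [0, 0]
}}

```text
time_s: 22.12
ee_pos: [0.4781, -0.2974, 0.1044]
ee_rot: [0.0, 0.79, -0.613, 0.0]
force: [-1.3, 1.2, 4.4]
grip_width: 0.0256
grasp_force: 40.0
```

{"op": "jog_arm", "data": {
  "claw": [0.2, 0.2],
  "offset": [
    [0, 0, 0.5],
    [0, 0, 0]
  ],
  "roll": [0, 0]
}}

```text
time_s: 22.38
ee_pos: [0.4781, -0.2974, 0.1043]
ee_rot: [0.0, 0.79, -0.613, 0.0]
force: [-2.8, 2.0, 8.8]
grip_width: 0.0258
grasp_force: 40.0
```

The shoulder is down on the stand. Releasing, with the opening kept modest until clear.

{"op": "jog_arm", "data": {
  "claw": [0.45, 0.6, 0.6, 0.6, 0.6],
  "offset": [
    [0, 0, -0.8],
    [0, 0, 0],
    [0, 0, 0],
    [0, 0, 0],
    [0, 0, 0]
  ],
  "roll": [0, 0, 0, 0, 0]
}}

```text
time_s: 23.0
ee_pos: [0.4781, -0.2974, 0.1039]
ee_rot: [0.0, 0.79, -0.613, -0.0]
force: [0.4, -0.2, -0.0]
grip_width: 0.0516
grasp_force: 0.0
```

{"op": "jog_arm", "data": {
  "claw": [0.6, 0.6, 0.6, 0.6, 0.6],
  "offset": [
    [0, 0, -20],
    [0, 0, -40],
    [0, 0, -50],
    [0, 0, -20],
    [0, 0, 0]
  ],
  "roll": [0, 0, 0, 0, 0]
}}

```text
time_s: 23.62
ee_pos: [0.4789, -0.2977, 0.2358]
ee_rot: [-0.001, 0.79, -0.613, 0.002]
force: [-0.3, -0.2, -1.0]
grip_width: 0.0521
grasp_force: 0.0
```

{"op": "jog_arm", "data": {
  "claw": [0.6, 0.6, 0.6, 0.6],
  "offset": [
    [-40, 0, 0],
    [-20, 0, 0],
    [0, 0, 0],
    [0, 0, 0]
  ],
  "roll": [0, 0, 0, 0]
}}

```text
time_s: 24.12
ee_pos: [0.4635, -0.2395, 0.2336]
ee_rot: [0.0, 0.79, -0.613, -0.0]
force: [0.1, -0.4, 0.0]
grip_width: 0.0522
grasp_force: 0.0
```

```bash
python3 - <<'E'
from h import *
np.set_printoptions(precision=4,suppress=True)
o=get_obs(); print(o['time_s'],o['ee_pos'],o['force'],o['grip_width'],o['grasp_force'])
snap('wrist','w5'); snap('scene','s5'); P=cloud('w5')
m=(P[...,2]>.128)&(P[...,2]<.145)&(np.hypot(P[...,0]-.479,P[...,1]+.297)<.03); Q=P[m]
print(m.sum(),np.median(Q[:,2]),cv2.minAreaRect((Q[:,:2]*1000).astype(np.float32)))
z=lambda a,s:cv2.resize(a,s,interpolation=cv2.INTER_CUBIC)
cv2.imwrite('pics/c5.png',np.hstack([z(cv2.imread('pics/w5.png'),(400,300)),z(cv2.imread('pics/s5.png'),(400,300))]))
E
```

```text
24.125 [ 0.4635 -0.2395  0.2336] [ 0.1189 -0.4083  0.0321] 0.0522159104097906 0.0
1145 0.13570504902883052 ((477.3438720703125, -297.74713134765625), (25.026540756225586, 26.04933738708496), 14.28744888305664)
```

View pics/c5.png

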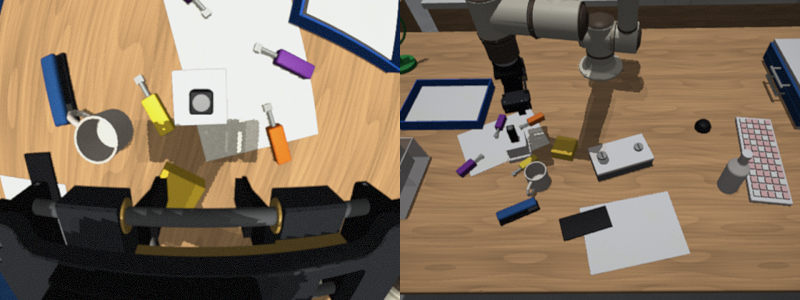

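The picture shows the black driver upright in its stand at (201,101), top at z = 0.1357 as before and within 2 mm of where it stood. The arm is clear and everything else is in place.

```bash
python3 -c "
from plant import finish_job
print(finish_job())"
```

```text
the job is handed in; nothing more can be done
None
```

The loose screw is turned home against its stop, and the driver is back upright in its stand and released; the job was handed in at about 24 s and no verdict came back.

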